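Fit the retaining plate on a parts tray and latch it

ROBOT

A 6-joint arm with a two-finger parallel gripper is mounted at the origin on the work surface. World frame = base frame: x ahead of the robot, y to its left, z up, the work surface at z = 0. Lengths are in mm, angles in degrees, forces in N, time in s.
With the tool pointing down it reaches from about 300 to 850 mm from the base axis. Payload 4.2 kg.
Tool frame: the origin (TCP) lies at the centre of the arm's flange, where the gripper is bolted on; the fingertips stand 191 mm ahead of it and the grasp point (between the pads) lies 172 mm ahead of it; y points along the fingers, x is the direction in which the jaws open and shut, and the axes are right-handed (so a half turn about y gives the same grasp; the last joint's range is limited). The gripper opens to 91 mm and grips with 3 to 60 N. Pads are 32 mm wide; open, the fingers measure 118 mm over their backs; the gripper's body (76 mm by 178 mm) begins 60 mm behind the grasp point.
Start: joints at [73.224, 18.312, 89.639, -0, 72.044, -1.146], TCP at [154.918, 553.736, 404.776] pointing down, gripper open.
Joint ranges: [-177.97, 177.97], [-48.28, 115.42], [12.27, 149.76], [-77.06, 257.06], [2.81, 150.46], [-146.56, 146.56]. Speed limits (degrees/s): [147.25, 147.25, 180, 180, 180, 180].

INTERFACE

Orientations are given as [roll, pitch, yaw] about the fixed x, y, z axes, in that order (R = Rz(yaw) Ry(pitch) Rx(roll)).
In Python, from workcell import env gives the robot as it stands.
- The arm moves only by the tool carry_out, never from a script. Its argument "increments" is a list of rows, each a list of 3 entries, a list of its own where there are three numbers: the turn, a rotation vector about the tool's x, y, z in rad, then the shift along the tool's x, y, z in mm, then the closure, from 0 (fully open) to 1 (shut). In form: [[[wx, wy, wz], [dx, dy, dz], claw], ...]. A call has 1 to 10 rows; each row is the pose to reach, as a shift and turn from the pose commanded when the call began, along the tool's axes at that moment; what a row does not reach only later rows make up. A row lasts 1/12 s, in which the tool goes at most 41.7 mm and 7.16 degrees, less where a joint would pass 70% of its speed; a pose out of reach is approached as far as the arm can. A call with a gripper value outside its range is refused whole. The fingers move at their own pace and stop on an object; "force" is the grip in N (left out, the last holds). Time passes only in rows, so rows that repeat a pose let the fingers close. It gives the time, the measured TCP pose, the force and the opening at its end, in the units of the state.
- env.state(): the state, without advancing time (a new reading comes with each control period).
- env.grab_frame(name): name is "scene" or "top" or "wrist"; returns a dict with "frame" (420x560x3 uint8, blue, green, red), "z_map" (420x560 float32, mm along the optical axis (not along the pixel's ray), 0 where there is no reading), "camera_matrix" (3x3 intrinsics, pixels), "k1" (the pictures are not rectified: a ray, as slopes to the right and down, at radius r is drawn at 1 + k1 r^2 times it, then the intrinsics apply), "rvec" (rotation vector, rad) and "tvec" (3), from world to camera coordinates, as OpenCV has them; the wrist camera has in their place "hand_eye" (4x4, takes a point from camera to tool coordinates, whose origin is the TCP and whose axes are the tool frame's). Camera axes: x right, y down, z forward; pixel columns grow to the right and rows downward; lengths in mm; the calibration is good to about 2 mm. A picture is of the moment at which its call begins: read the wrist's pose just before it.
- env.job_done(): hands the job in, once; it reports no verdict.
The state is a dict: "time_s": time; "qpos": joint angles; "qvel": joint speeds; "effort": joint torques, N m; "ee_pos": TCP position; "ee_rot": TCP orientation; "force": force on the tool from outside, world axes, zero at the start; "torque": the same for the moment, N m; "gripper_width": finger opening in mm.
Only numpy, scipy, OpenCV 4.12 (cv2) and the standard library are available. Lean on these libraries where they do the work, as an engineer would, in place of code of your own. Each camera call takes 0.05 s, during which the arm holds its last target. There are 200 camera calls.

TASK

Fit the loose retaining plate onto the packed parts tray: find the two studs by sliding the plate over them with a light touch, never forcing it, until it drops flat onto the cross bar. Then let go, swing the red latch all the way over the end of the plate, and leave everything else on the bench alone.

Things in the scene. Friction and masses are not known exactly. Their poses are not given: they have to be found in the camera images.
- tray: Low black shipping tray fixed to the bench, 260 (x) by 300 (y) by 58 mm high, full of upright green and blue panels (tops at 57 mm). Origin: centre of its underside, z up. An aluminium cross bar 34 mm wide lies over it along the tray's y, flat top 66 mm above the origin. Hard and rigid: the plate pressing on tray, bar or studs with over 35 N counts as forcing it.
- stud_zone (a point): Point fixed to the tray, axes as the tray's, 66 mm above its origin: the MEAN place of the bar's top middle. The bar is clamped anywhere from -18 to +18 mm from it along tray x (y exact, square to the tray): unmeasured, new each time, found by touch. On the bar, at y = -50 and +50 mm, two brass studs, 10 mm thick, 10 mm high, the top 1.5 mm tapering to 8.5 mm across.
- plate: Loose aluminium plate, 110 (x) by 160 (y) by 5 mm, about 0.26 kg, flat on the bench. Origin: centre of its underside, z up. Two slotted through holes at x = 0, y = -50 and +50 mm, each 12 (x) by 19 mm (y). On top in the middle an upright orange grip bar, 14 mm thick (x), 60 mm long (y), from 5 up to 45 mm. Same after half a turn. Fitted: holes over the studs, underside flat on the bar.
- latch (a joint): Red swing latch on the cross bar, rad. 0 = open, arm pointing to the tray's -x; it turns clockwise seen from above to a stop at 1.57 = closed, arm pointing to the tray's +y over the end of the fitted plate. Stays where left; about 1 N at its peg moves it. It starts between 0 and 0.3.
- latch_zone (a point): Point fixed to the tray, axes as the tray's: MEAN place of the latch pivot on the bar's top, 66 mm above the tray's origin, 115 mm to -y of stud_zone. The pivot shifts along x with the bar and studs. Arm 16 mm wide, 6 mm thick, 56 mm long, underside 7 mm above this point. On it, 50 mm from the pivot, a round upright red peg, 12 mm thick, from 13 to 47 mm above this point: push this.
- tape_roll: Cardboard roll, 90 mm across, 45 mm high, on the bench. Origin: centre of its underside. Leave alone.
- screwdriver: Screwdriver lying on the bench, 200 mm long, red handle. Origin: under its middle. Leave alone.
- jar: White jar, 56 mm across, 70 mm high, standing on the bench. Origin: centre of its underside. Leave alone.

How it is judged (in metres and radians):
On the way, in this order (a step that is already met when the one before it is completed fails the run):
1. the plate lies flat on the cross bar, both studs through its holes (z of plate in the frame of tray between 0.063 and 0.0685 m and angle between plate's own z axis and vertical below 0.04 rad and angle between the x axis of plate and the x axis of tray, either way round below 0.08 rad and x of plate in the frame of tray between -0.024 and 0.024 m and y of plate in the frame of tray between -0.01 and 0.01 m), for 0.2 s.
2. the latch is swung over the plate (value of joint latch above 1.4 rad), for 0.2 s.
At the end, for the whole second after the job is handed in: The plate lies at rest flat on the cross bar over both studs (underside within 2.5 mm of the bar's top, level within 0.04 rad, along the bar within 0.08 rad, within 24 mm of the tray's middle along the tray's x and 10 mm along its y), and the latch is closed over it (beyond 1.4 rad) (all of step 1 and value of joint latch above 1.4 rad and linear speed of plate below 0.01 m/s); the robot touches nothing.
It fails at once if the plate is forced: it presses on the tray, bar, studs or latch with more than 35 N (contact force between plate and tray above 35 N).
It fails at once if the tape roll is moved more than 15 mm (distance of tape_roll from where it was at the start of the episode above 0.015 m).
It fails at once if the screwdriver is moved more than 15 mm (distance of screwdriver from where it was at the start of the episode above 0.015 m).
It fails at once if the jar is moved more than 15 mm (distance of jar from where it was at the start of the episode above 0.015 m).
It also fails if it takes over 72 s, if anything falls off the work surface, if the arm or the gripper's body presses on something with over 40 N, if the wrist force passes 120 N, or if a joint passes its speed limit or range.

## Working session

There is one attempt and no reset: what is moved stays moved. The work goes in short steps, Python scripts to look and compute and a tool call to move; the robot and the scene stay as the last step left them, time stands still between calls to the robot, and variables do not carry over. Pictures are saved under pics/ and viewed, about 8 in all and at most 12, crops included, and the job is handed in when it is done.

Besides the shell and the picture viewer there is one more tool, called as a command line: name --argument value ..., lists and objects as JSON in quotes. carry_out: Moves the arm, as the interface text tells. Its arguments: {"type":"object","properties":{"increments":{"type":"array","items":{"type":"array"}},"force":{"type":"number"}},"required":["increments"]}

```bash
mkdir -p pics
cat > h.py <<'E'
import numpy as np, cv2
from scipy.spatial.transform import Rotation as R
from workcell import env
def grab(name):
    s=env.state(); f=env.grab_frame(name)
    if name=="wrist":
        T=np.eye(4);T[:3,:3]=R.from_euler('xyz',s['ee_rot'],degrees=True).as_matrix();T[:3,3]=s['ee_pos']
        f['c2w']=T@np.array(f['hand_eye'])
    else:
        M=np.eye(4);M[:3,:3]=cv2.Rodrigues(np.array(f['rvec'],float))[0];M[:3,3]=np.ravel(f['tvec']);f['c2w']=np.linalg.inv(M)
    return f
def cloud(f):
    z=f['z_map'];h,w=z.shape;K=np.array(f['camera_matrix'],float)
    u,v=np.meshgrid(np.arange(w),np.arange(h))
    x=(u-K[0,2])/K[0,0];y=(v-K[1,2])/K[1,1];xx,yy=x.copy(),y.copy()
    for _ in range(8):
        s=1+f['k1']*(xx**2+yy**2);xx,yy=x/s,y/s
    P=np.stack([xx*z,yy*z,z],-1)@f['c2w'][:3,:3].T+f['c2w'][:3,3]
    P[z==0]=np.nan
    return P
E
python3 - <<'E'
from h import *
print(env.state())
for n in("top","scene"):
    f=grab(n);cv2.imwrite(f"pics/{n}0.png",f['frame']);np.save(f"pics/{n}0.npy",cloud(f));print(n,f['c2w'][:3,3])
E
```

```text
{'time_s': 0.0, 'qpos': array([ 7.32235208e+01,  1.83504426e+01,  8.97064520e+01, -1.58520640e-03,
        7.20438063e+01, -1.14607464e+00]), 'qvel': array([-0.10869035, -0.05523147,  0.0443092 , -0.06884146, -0.07731469,
       -0.13920476]), 'effort': array([-8.50916513e-05, -4.12462485e+01, -2.31968522e+01,  7.28584989e-02,
        4.57748270e-02, -1.25046563e-04]), 'ee_pos': array([154.87731545, 553.56950268, 403.93169306]), 'ee_rot': array([-89.99949267,   0.10071089,  74.37008589]), 'force': array([ 0.18006467, -0.31571305, -0.6873223 ]), 'torque': array([0.03113205, 0.02141227, 0.00681922]), 'gripper_width': 91.40913604458153}
top [ 472.70425504 -150.40907465 1054.98816163]
scene [1130.43576101  507.26377422  729.30322451]
```

View pics/top0.png

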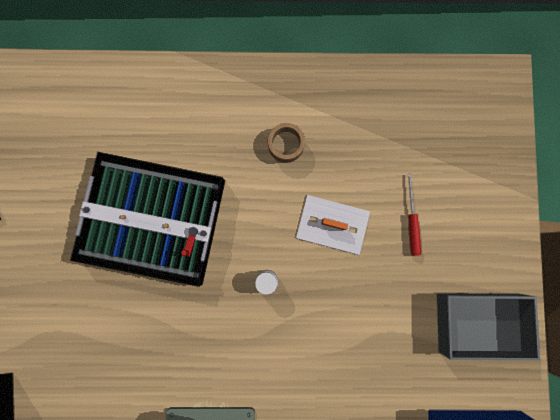

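View pics/scene0.png

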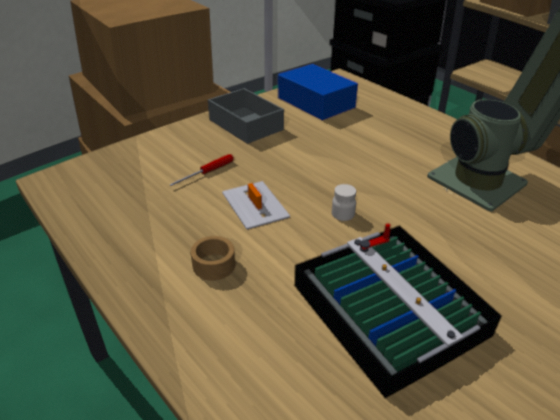

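The top view shows the tray at about (150,219) with its bar running image-horizontally. The studs are near (123,217) and (165,226), the latch pivot at (203,233) with its peg near (190,238), the plate at (333,224), the jar at (266,282) and the tape at (286,142). The scene view agrees.

Run:
```python
from h import *
for n,(tr,pl) in {"top":((60,140,240,300),(285,185,380,265)),"scene":((285,220,505,390),(215,175,295,235))}.items():
    im=cv2.imread(f"pics/{n}0.png");P=np.load(f"pics/{n}0.npy");hsv=cv2.cvtColor(im,cv2.COLOR_BGR2HSV);H,S,V=[hsv[...,i].astype(int) for i in range(3)]
    def box(r):
        m=np.zeros(H.shape,bool);m[r[1]:r[3],r[0]:r[2]]=1;return m
    def rep(name,m):
        q=P[m&np.isfinite(P[...,2])]
        if len(q)<3: print(n,name,len(q));return
        r=cv2.minAreaRect(q[:,:2].astype(np.float32)); c,s=r[0],r[1]
        print(n,name,len(q),'mean',q.mean(0).round(1),'rect',np.round(c,1),np.round(s,1),round(r[2],1),'z',np.percentile(q[:,2],[5,50,95]).round(1))
    white=(S<60)&(V>120); red=((H<6)|(H>174))&(S>150)&(V>60); org=(H>=4)&(H<18)&(S>170)
    rep('bar',box(tr)&white&(P[...,2]>60)&(P[...,2]<72))
    rep('tray',box(tr)&(P[...,2]>25))
    rep('latch red',box(tr)&red); rep('peg',box(tr)&red&(P[...,2]>95))
    rep('brass',box(tr)&(H>5)&(H<28)&(S>100)&(P[...,2]>60))
    m=box(tr)&(H>5)&(H<28)&(S>90)&(P[...,2]>60)
    k,l,st,ce=cv2.connectedComponentsWithStats(m.astype(np.uint8))
    for i in range(1,k):
        if st[i,4]>4: rep('  b%s'%ce[i].round(1),l==i)
    rep('plate',box(pl)&white&(abs(P[...,2]-5)<4)); rep('grip',box(pl)&org); rep('griptop',box(pl)&org&(P[...,2]>40))
P=np.load("pics/top0.npy")
for nm,(u,v) in {'jar':(266,282),'tape':(286,127),'screw':(414,235)}.items(): print(nm,P[v,u].round())
```

```text
top bar 1920 mean [537.1 158.9  65.6] rect [543.4 151.6] [301.8 138.8] 78.7 z [61.7 65.7 68.9]
top tray 10314 mean [542.6 160.2  50.5] rect [543.2 152.1] [303.8 259.9] 78.8 z [28.7 53.3 68.2]
top latch red 168 mean [478.2  48.8  79.2] rect [477.2  50.5] [31.3 58.5] 47.4 z [  7.   79.3 113.6]
top peg 29 mean [464.5  51.3 111. ] rect [464.7  52.2] [ 8.7 10.4] 0.1 z [ 99.  112.6 115.3]
top brass 36 mean [519.4 184.2  71.5] rect [548.4 176. ] [178.1 320.7] 61.1 z [60.3 75.  79. ]
top   b[122.7 216.7] 15 mean [543.6 200.3  75.9] rect [544.1 200. ] [7.3 7.6] 1.5 z [72.7 76.6 79.4]
top   b[165.6 225.6] 15 mean [524.  102.7  75.4] rect [523.6 103.3] [ 6.5 11. ] 51.8 z [67.2 76.3 79. ]
top plate 2447 mean [ 533.4 -288.6    4.5] rect [ 533.4 -288.2] [161.9 111.9] 75.3 z [1.7 4.5 7.4]
top grip 136 mean [ 532.2 -285.4   43.2] rect [ 532.7 -286. ] [57.9 11.8] 75.6 z [34.4 44.  47.6]
top griptop 121 mean [ 532.5 -286.4   44.4] rect [ 532.7 -286.5] [56.9 11.5] 76.3 z [41.8 44.4 47.7]
scene bar 2057 mean [539.9 170.4  65.9] rect [540.9 147.2] [302.  139.1] 79.0 z [62.5 66.1 68.3]
scene tray 18464 me
[... 475 characters left out ...]
 115.8]
scene   b[403.2 229.5] 6 mean [393.5  43.6  60.6] rect [393.6  43.4] [11.2  2.4] 73.6 z [60.1 60.6 61.2]
scene   b[384.  266.8] 16 mean [525.7 101.7  74.2] rect [524.5 101.4] [9.2 5.2] 20.6 z [69.9 74.9 77.6]
scene   b[418.  300.5] 22 mean [544.8 199.3  73.5] rect [544.5 199. ] [9.8 6.4] 32.2 z [69.4 73.5 76.5]
scene plate 1443 mean [ 538.7 -284.4    4.4] rect [ 530.9 -292.4] [167.3 115.4] 75.3 z [2.1 4.4 6.8]
scene grip 199 mean [ 538.  -283.2   34.2] rect [ 520.  -319.2] [129.3  20.8] 65.3 z [14.8 37.2 46. ]
scene griptop 89 mean [ 535.4 -287.8   43.9] rect [ 535.1 -289.8] [62.4 15.5] 77.2 z [41.3 43.7 46.5]
jar [ 398. -127.   68.]
tape [ 766. -171.   41.]
screw [ 508. -479.   25.]
```

carry_out --increments '[[[0,1.553,0],[-707.9,0,-590.1],0],[[0,1.553,0],[-707.9,0,-590.1],0],[[0,1.553,0],[-707.9,0,-590.1],0],[[0,1.553,0],[-707.9,0,-590.1],0],[[0,1.553,0],[-707.9,0,-590.1],0],[[0,1.553,0],[-707.9,0,-590.1],0],[[0,1.553,0],[-707.9,0,-590.1],0],[[0,1.553,0],[-707.9,0,-590.1],0],[[0,1.553,0],[-707.9,0,-590.1],0],[[0,1.553,0],[-707.9,0,-590.1],0]]'

```text
time_s: 0.93
ee_pos: [325.6, 171.7, 404.7]
ee_rot: [-90.0, -0.0, 2.4]
force: [1.4, 0.0, -0.2]
gripper_width: 91.2
```

```bash
cat >> h.py <<'E'
def inc(pos,yaw):
    "shift and turn (tool axes) to bring the TCP to pos with tool down and x at yaw"
    s=env.state();A=R.from_euler('xyz',s['ee_rot'],degrees=True);B=R.from_euler('xyz',[-90,0,yaw],degrees=True)
    print('t',round(s['time_s'],2),'pos',s['ee_pos'].round(1),'rot',s['ee_rot'].round(2),'F',s['force'].round(1),'w',round(s['gripper_width'],1))
    print('turn',(A.inv()*B).as_rotvec().round(4),'shift',(A.inv().apply(np.array(pos)-s['ee_pos'])).round(1))
E
python3 -c "
from h import *
inc([532.5,-287,300],-14.6)"
```

```text
t 0.93 pos [325.6 171.7 404.7] rot [-8.999e+01 -1.000e-02  2.430e+00] F [ 1.4  0.  -0.2] w 91.2
turn [-2.000e-04  2.973e-01  1.000e-04] shift [ 187.3  104.6 -467.1]
```

carry_out --increments '[[[0,0.297,0],[187.3,0,-467.1],0],[[0,0.297,0],[187.3,0,-467.1],0],[[0,0.297,0],[187.3,0,-467.1],0],[[0,0.297,0],[187.3,0,-467.1],0],[[0,0.297,0],[187.3,0,-467.1],0],[[0,0.297,0],[187.3,0,-467.1],0],[[0,0.297,0],[187.3,0,-467.1],0],[[0,0.297,0],[187.3,0,-467.1],0],[[0,0.297,0],[187.3,0,-467.1],0],[[0,0.297,0],[187.3,0,-467.1],0]]'

```text
time_s: 1.77
ee_pos: [499.3, -207.4, 404.3]
ee_rot: [-90.0, 0.0, -14.3]
force: [1.1, 1.4, 0.0]
gripper_width: 91.2
```

carry_out --increments '[[[0,0,0],[0,0,0],0]]'

```text
time_s: 1.85
ee_pos: [501.4, -210.8, 403.7]
ee_rot: [-90.2, -0.1, -14.5]
force: [-0.6, 0.5, 0.9]
gripper_width: 91.5
```

```bash
python3 -c "
from h import *
inc([532.5,-287,300],-14.6)"
```

```text
t 1.85 pos [ 501.4 -210.8  403.7] rot [-90.16  -0.14 -14.54] F [-0.6  0.5  0.9] w 91.5
turn [0.0029 0.0011 0.0024] shift [ 49.  104.  -65.6]
```

carry_out --increments '[[[0,0,0],[49,105,-65.6],0],[[0,0,0],[49,105,-65.6],0],[[0,0,0],[49,105,-65.6],0],[[0,0,0],[49,105,-65.6],0],[[0,0,0],[49,105,-65.6],0],[[0,0,0],[49,105,-65.6],0]]'

```text
time_s: 2.35
ee_pos: [530.3, -280.3, 299.9]
ee_rot: [-89.9, 0.1, -14.3]
force: [-0.3, 0.5, -0.5]
gripper_width: 91.1
```

Run:
```python
from h import *
f=grab("wrist");cv2.imwrite("pics/w1.png",f['frame']);P=cloud(f)
hsv=cv2.cvtColor(f['frame'],cv2.COLOR_BGR2HSV).astype(int);H,S,V=hsv[...,0],hsv[...,1],hsv[...,2]
for nm,m in {'grip':(H>=4)&(H<18)&(S>170)&(P[...,2]>38)&(P[...,2]<50),'plate':(S<70)&(V>100)&(abs(P[...,2]-5)<4)}.items():
    q=P[m];r=cv2.minAreaRect(q[:,:2].astype(np.float32));print(nm,len(q),q.mean(0).round(1),np.round(r[0],1),np.round(r[1],1),r[2])
inc([532.5,-287,202],-14.6)
```

```text
grip 1336 [ 534.  -288.6   45.1] [ 533.9 -289.8] [58.7 12. ] 75.66898345947266
plate 19433 [ 537.4 -270.2    5.2] [ 457.2 -226.9] [159.8 336.3] 57.785614013671875
t 2.4 pos [ 530.5 -280.1  301.1] rot [-8.999e+01 -8.000e-02 -1.425e+01] F [-0.   0.1  0.5] w 91.4
turn [-0.0002  0.0062  0.0013] shift [ 3.5 99.1 -6.3]
```

View pics/w1.png

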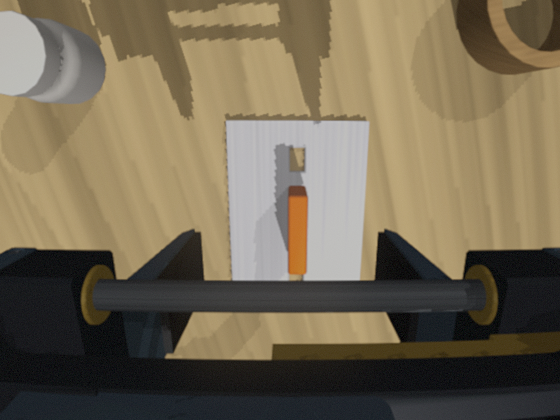

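carry_out --increments '[[[0,0,0],[4.6,40,-7],0],[[0,0,0],[4.6,80,-7],0],[[0,0,0],[4.6,98,-7],0],[[0,0,0],[4.6,98,-7],0],[[0,0,0],[4.6,98,-7],0.5],[[0,0,0],[4.6,98,-7],1],[[0,0,0],[4.6,98,-7],1],[[0,0,0],[4.6,98,-7],1],[[0,0,0],[4.6,98,-7],1],[[0,0,0],[4.6,98,-7],1]]' --force 20

```text
time_s: 3.23
ee_pos: [533.3, -288.9, 202.7]
ee_rot: [-90.0, -0.1, -14.3]
force: [-0.1, -0.3, -0.6]
gripper_width: 54.4
```

carry_out --increments '[[[0,0,0],[0,0,0],1],[[0,0,0],[0,0,0],1],[[0,0,0],[0,0,0],1],[[0,0,0],[0,0,0],1]]'

```text
time_s: 3.57
ee_pos: [533.1, -288.8, 201.6]
ee_rot: [-90.0, 0.0, -14.3]
force: [-0.3, 0.3, 0.3]
gripper_width: 27.3
```

carry_out --increments '[[[0,0,0],[0,0,0],1],[[0,0,0],[0,0,0],1],[[0,0,0],[0,0,0],1],[[0,0,0],[0,0,0],1],[[0,0,0],[0,0,0],1]]'

```text
time_s: 3.98
ee_pos: [533.2, -288.8, 201.6]
ee_rot: [-90.0, -0.0, -14.3]
force: [1.2, -0.5, -1.5]
gripper_width: 14.0
```

carry_out --increments '[[[0,0,0],[0,-5,0],1],[[0,0,0],[0,-20,0],1],[[0,0,0],[0,-60,0],1],[[0,0,0],[0,-98,0],1],[[0,0,0],[0,-138,0],1],[[0,0,0],[0,-138,0],1]]'

```text
time_s: 4.48
ee_pos: [534.5, -289.6, 348.4]
ee_rot: [-90.2, -0.9, -14.3]
force: [1.0, -0.7, -1.5]
gripper_width: 14.3
```

Run:
```python
from h import *
ty=np.array([np.cos(np.radians(78.8)),np.sin(np.radians(78.8))]);print('piv',np.array([534.5,151])-115*ty)
inc([534.5,151,338],-11.2)
```

```text
piv [512.16304961  38.19015713]
t 4.48 pos [ 534.5 -289.6  348.4] rot [-90.23  -0.86 -14.27] F [ 1.  -0.7 -1.5] w 14.3
turn [ 0.0044 -0.0536  0.0149] shift [-108.7    7.1  427. ]
```

carry_out --increments '[[[0,0,0],[0,0,0],1],[[0,-0.01,0],[-5,0,20],1],[[0,-0.02,0],[-14,0,55],1],[[0,-0.03,0],[-24,0,95],1],[[0,-0.04,0],[-34,0,135],1],[[0,-0.0536,0],[-44,0,175],1],[[0,-0.0536,0],[-54,0,215],1],[[0,-0.0536,0],[-64,0,255],1],[[0,-0.0536,0],[-73,0,290],1],[[0,-0.0536,0],[-81,0,320],1]]'

```text
time_s: 5.32
ee_pos: [532.2, 43.7, 337.4]
ee_rot: [-90.0, 0.3, -11.1]
force: [0.3, -0.2, -3.2]
gripper_width: 13.9
```

carry_out --increments '[[[0,0,0],[0,0,0],1],[[0,0,0],[0,0,0],1]]'

```text
time_s: 5.48
ee_pos: [532.6, 42.8, 337.7]
ee_rot: [-90.1, 0.3, -11.0]
force: [-0.1, -0.7, -2.9]
gripper_width: 13.7
```

Run:
```python
from h import *
inc([534.5,151,320],-11.2)
```

```text
t 5.48 pos [532.6  42.8 337.7] rot [-90.08   0.26 -10.99] F [-0.1 -0.7 -2.9] w 13.7
turn [ 0.0014  0.0036 -0.0046] shift [-18.7  17.6 106.6]
```

carry_out --increments '[[[0,0.0036,0],[-5,0,30],1],[[0,0.0036,0],[-12,0,70],1],[[0,0.0036,0],[-17,0,100],1],[[0,0.0036,0],[-18.7,0,106.6],1],[[0,0.0036,0],[-18.7,15,106.6],1],[[0,0.0036,0],[-18.7,35,106.6],1],[[0,0.0036,0],[-18.7,50,106.6],1],[[0,0.0036,0],[-18.7,50,106.6],1],[[0,0.0036,0],[-18.7,50,106.6],1]]'

```text
time_s: 6.23
ee_pos: [535.6, 148.2, 288.4]
ee_rot: [-90.1, 0.2, -11.5]
force: [-0.0, 0.1, -1.9]
gripper_width: 14.4
```

Run:
```python
from h import *
f=grab("scene");P=cloud(f);K=f['camera_matrix']
im=cv2.resize(f['frame'][170:400,270:520],None,fx=3,fy=3-.4,interpolation=cv2.INTER_CUBIC);cv2.imwrite("pics/s1.png",im)
f=grab("wrist");cv2.imwrite("pics/w2.png",f['frame'])
inc([534.5,151,280],-11.2)
```

```text
t 6.33 pos [536.3 148.8 290.2] rot [-8.999e+01 -5.000e-02 -1.146e+01] F [ 0.2  0.4 -2.6] w 14.0
turn [-0.0002 -0.0046  0.0008] shift [-2.2 10.2  1.8]
```

View pics/w2.png

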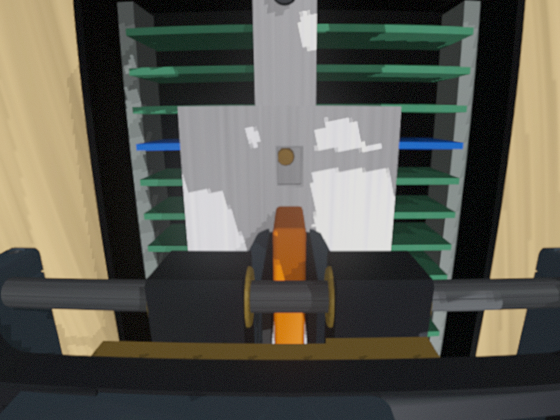

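The wrist view shows the far hole, columns 277–303 and rows 146–184, with its stud at (286,157). The stud is about 2 mm to image-left of the hole centre, which agrees with the measured shift still to go.

carry_out --increments '[[[0,-0.004,0],[-2,3,2.3],1],[[0,-0.004,0],[-2,6,2.3],1],[[0,-0.004,0],[-2,8,2.3],1],[[0,-0.004,0],[-2,9,2.3],1],[[0,-0.004,0],[-2,9.5,2.3],1],[[0,-0.004,0],[-2,9.5,2.3],1]]' --force 12

```text
time_s: 6.83
ee_pos: [534.3, 152.2, 280.2]
ee_rot: [-90.0, -0.0, -11.2]
force: [0.4, 0.1, -2.2]
gripper_width: 14.1
```

Run:
```python
from h import *
inc([534.5,151,280],-11.2)
f=grab("wrist");cv2.imwrite("pics/w3.png",cv2.resize(f['frame'][100:220,220:360],None,fx=4,fy=4,interpolation=cv2.INTER_CUBIC))
inc([534.5,151,280],-11.2)
```

```text
t 6.83 pos [534.3 152.2 280.2] rot [-90.    -0.   -11.16] F [ 0.4  0.1 -2.2] w 14.1
turn [-0.0001  0.0006  0.    ] shift [ 0.4  0.2 -1.2]
t 6.88 pos [534.3 152.2 280.3] rot [-8.999e+01 -1.000e-02 -1.116e+01] F [ 0.5 -0.3 -3.3] w 14.0
turn [-0.0001  0.0006  0.0001] shift [ 0.4  0.3 -1.2]
```

View pics/w3.png

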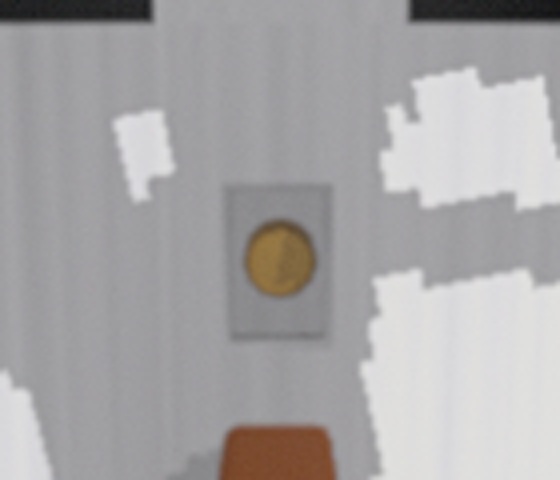

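The stud (245–315) is centred in the hole (225–331) in the crop. I'll descend gently and check the force.

carry_out --increments '[[[0,0,0],[0,1,0],1],[[0,0,0],[0,2,0],1],[[0,0,0],[0,3,0],1],[[0,0,0],[0,3,0],1]]' --force 8

```text
time_s: 7.22
ee_pos: [534.3, 152.1, 277.0]
ee_rot: [-90.0, 0.0, -11.2]
force: [-0.1, 0.3, -2.3]
gripper_width: 14.5
```

carry_out --increments '[[[0,0,0],[0,0.7,0],1],[[0,0,0],[0,1.4,0],1],[[0,0,0],[0,2,0],1],[[0,0,0],[0,2,0],1]]'

```text
time_s: 7.55
ee_pos: [534.3, 152.2, 275.1]
ee_rot: [-90.0, 0.0, -11.2]
force: [0.2, 0.4, -3.0]
gripper_width: 14.1
```

carry_out --increments '[[[0,0,0],[0,0.7,0],1],[[0,0,0],[0,1.4,0],1],[[0,0,0],[0,2,0],1],[[0,0,0],[0,2,0],1]]'

```text
time_s: 7.88
ee_pos: [534.3, 152.2, 273.1]
ee_rot: [-90.0, 0.0, -11.2]
force: [-0.7, 0.6, -2.9]
gripper_width: 13.9
```

carry_out --increments '[[[0,0,0],[0,0.7,0],1],[[0,0,0],[0,1.4,0],1],[[0,0,0],[0,2,0],1],[[0,0,0],[0,2,0],1]]'

```text
time_s: 8.22
ee_pos: [534.3, 152.2, 271.1]
ee_rot: [-90.0, 0.0, -11.2]
force: [-0.7, 0.2, -2.9]
gripper_width: 14.1
```

carry_out --increments '[[[0,0,0],[0,0.5,0],1],[[0,0,0],[0,1,0],1],[[0,0,0],[0,1.5,0],1],[[0,0,0],[0,1.5,0],1]]'

```text
time_s: 8.55
ee_pos: [534.3, 152.2, 269.6]
ee_rot: [-90.0, 0.0, -11.2]
force: [0.0, 0.0, -2.9]
gripper_width: 14.1
```

carry_out --increments '[[[0,0,0],[0,0.5,0],1],[[0,0,0],[0,1,0],1],[[0,0,0],[0,1,0],1]]'

```text
time_s: 8.8
ee_pos: [534.3, 152.2, 268.6]
ee_rot: [-90.0, 0.0, -11.2]
force: [-0.2, -0.6, -2.0]
gripper_width: 14.3
```

carry_out --increments '[[[0,0,0],[0,0.5,0],1],[[0,0,0],[0,1,0],1],[[0,0,0],[0,1,0],1]]'

```text
time_s: 9.05
ee_pos: [534.3, 152.2, 267.7]
ee_rot: [-90.0, 0.0, -11.2]
force: [0.4, 0.4, -2.9]
gripper_width: 14.0
```

carry_out --increments '[[[0,0,0],[0,0.4,0],1],[[0,0,0],[0,0.8,0],1],[[0,0,0],[0,0.8,0],1]]' --force 5

```text
time_s: 9.3
ee_pos: [534.3, 152.2, 267.6]
ee_rot: [-90.0, -0.0, -11.2]
force: [-1.8, -1.0, 2.3]
gripper_width: 13.9
```

carry_out --increments '[[[0,0,0],[0,0.4,0],1],[[0,0,0],[0,0.6,0],1],[[0,0,0],[0,0.6,0],1]]'

```text
time_s: 9.55
ee_pos: [534.2, 152.2, 267.4]
ee_rot: [-90.0, -0.0, -11.2]
force: [-3.4, -2.2, 6.9]
gripper_width: 14.1
```

carry_out --increments '[[[0,0,0],[0,-0.8,0],1],[[0,0,0],[0,-0.8,0],0.5],[[0,0,0],[0,-0.8,0],0.5],[[0,0,0],[0,-0.8,0],0.5],[[0,0,0],[0,-0.8,0],0.5],[[0,0,0],[0,-0.8,0],0.5],[[0,0,0],[0,-0.8,0],0.5],[[0,0,0],[0,-0.8,0],0.5]]'

```text
time_s: 10.22
ee_pos: [534.4, 152.2, 267.1]
ee_rot: [-90.0, -0.0, -11.2]
force: [-0.2, 0.3, 0.4]
gripper_width: 45.5
```

carry_out --increments '[[[0,0,0],[0,-10,0],0.5],[[0,0,0],[0,-40,0],0.5],[[0,0,0],[0,-80,0],0.5],[[0,0,0],[0,-110,0],0.5],[[0,0,0],[0,-110,0],0.5],[[0,0,0],[0,-110,0],0.5]]'

```text
time_s: 10.72
ee_pos: [534.5, 152.2, 379.9]
ee_rot: [-89.9, -0.3, -11.2]
force: [-0.5, -0.3, 0.2]
gripper_width: 45.9
```

Run:
```python
from h import *
inc([534.5,151,380],-11.2)
f=grab("wrist");cv2.imwrite("pics/w4.png",f['frame']);P=cloud(f)
hsv=cv2.cvtColor(f['frame'],cv2.COLOR_BGR2HSV).astype(int);H,S,V=hsv[...,0],hsv[...,1],hsv[...,2]
m=(S<70)&(V>80)&(P[...,2]>68)&(P[...,2]<76)&(abs(P[...,0]-534)<80)
q=P[m];A=np.c_[q[:,:2],np.ones(len(q))];s=np.linalg.lstsq(A,q[:,2],rcond=None)[0];print('plate top',len(q),q[:,2].mean().round(2),'slopes',s[:2].round(4))
```

```text
t 10.72 pos [534.5 152.2 379.9] rot [-89.86  -0.28 -11.17] F [-0.5 -0.3  0.2] w 45.9
turn [-0.0025  0.0005  0.0049] shift [ 0.2 -0.1 -1.2]
plate top 17918 71.13 slopes [-0.0007  0.0006]
```

View pics/w4.png

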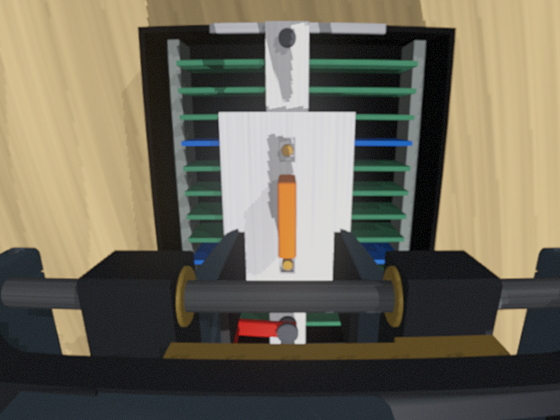

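The plate top measures 71.1 mm and level. Both studs show in the holes at (287,150) and (288,266), with the latch at (260,328). Next I plan the latch sweep.

```bash
cat >> h.py <<'E'
PIV=np.array([534.4,151.5])-115*np.array([np.cos(np.radians(78.8)),np.sin(np.radians(78.8))])
def lp(th,d,z):
    a=np.radians(168.8)-th;b=a-np.pi/2
    p=PIV+50*np.array([np.cos(a),np.sin(a)])-d*np.array([np.cos(b),np.sin(b)]);return [*p,z],-11.2-np.degrees(th)
def plan(rows):
    "rows of (theta,d,z) -> increments from the present pose"
    s=env.state();A=R.from_euler('xyz',s['ee_rot'],degrees=True)
    for r in rows:
        p,y=lp(*r);B=R.from_euler('xyz',[-90,0,y],degrees=True)
        print(r,(A.inv()*B).as_rotvec().round(3),A.inv().apply(np.array(p)-s['ee_pos']).round(1))
E
python3 - <<'E'
from h import *
print(env.state()['qpos'].round(1));inc([534.5,152,380],-11.2);plan([(.08,45,380)])
print(lp(.08,0,0),lp(.08,45,0))
E
```

```text
[14.7 17.6 94.7  0.  67.6 25.9]
t 10.77 pos [534.  152.1 378. ] rot [-8.996e+01 -7.000e-02 -1.117e+01] F [ 0.3  0.4 -1. ] w 45.7
turn [-0.0007  0.0005  0.0012] shift [ 0.5 -2.   0. ]
(0.08, 45, 380) [-0.001  0.08   0.001] [ -53.1   -2.2 -156.3]
([np.float64(463.94826991358417), np.float64(52.29045032263614), 0], np.float64(-15.783662361046584)) ([np.float64(451.7080060445703), np.float64(8.987148596129025), 0], np.float64(-15.783662361046584))
```

carry_out --increments '[[[0,0.04,0],[-12,0,-35],1],[[0,0.08,0],[-25,0,-75],1],[[0,0.08,0],[-38,0,-112],1],[[0,0.08,0],[-48,0,-142],1],[[0,0.08,0],[-53,0,-156.3],1],[[0,0.08,0],[-53,35,-156.3],1],[[0,0.08,0],[-53,70,-156.3],1],[[0,0.08,0],[-53,90,-156.3],1],[[0,0.08,0],[-53,97,-156.3],1],[[0,0.08,0],[-53,97,-156.3],1]]' --force 10

```text
time_s: 11.6
ee_pos: [451.1, 9.1, 277.8]
ee_rot: [-90.1, 0.4, -15.8]
force: [-0.0, -0.2, 0.4]
gripper_width: 0.5
```

carry_out --increments '[[[0,0,0],[0,0,0],1],[[0,0,0],[0,0,0],1]]'

```text
time_s: 11.77
ee_pos: [452.7, 9.2, 281.1]
ee_rot: [-90.0, -0.1, -15.7]
force: [0.2, 0.8, -0.4]
gripper_width: 0.9
```

Run:
```python
from h import *
inc(*lp(.08,45,281))
th=[.08]+list(np.arange(.15,.75,.1));plan([(t,d,281) for t,d in zip(th,[35,28,24,23,23,23,23,23])])
```

```text
t 11.77 pos [452.7   9.2 281.1] rot [-89.96  -0.12 -15.74] F [ 0.2  0.8 -0.4] w 0.9
turn [-0.0007  0.0007  0.002 ] shift [-0.9  0.1 -0.5]
(0.08, 35, 281) [-0.001  0.001  0.002] [-0.9  0.1  9.5]
(np.float64(0.15), 28, 281) [-0.001  0.071  0.002] [-2.7  0.1 20.1]
(np.float64(0.25), 24, 281) [-0.001  0.171  0.002] [-4.2  0.1 29.3]
(np.float64(0.35), 23, 281) [-0.001  0.271  0.002] [-5.2  0.1 35.7]
(np.float64(0.45000000000000007), 23, 281) [-0.001  0.371  0.002] [-5.8  0.1 41.2]
(np.float64(0.55), 23, 281) [-0.001  0.471  0.002] [-5.8  0.1 46.7]
(np.float64(0.65), 23, 281) [-0.001  0.571  0.002] [-5.3  0.1 52.1]
```

carry_out --increments '[[[0,0,0],[-0.9,0,9.5],1],[[0,0.07,0],[-2.7,0,20],1],[[0,0.12,0],[-3.5,0,25],1],[[0,0.17,0],[-4.2,0,29.3],1],[[0,0.27,0],[-5.2,0,35.7],1],[[0,0.37,0],[-5.8,0,41.2],1],[[0,0.47,0],[-5.8,0,46.7],1],[[0,0.57,0],[-5.3,0,52.1],1],[[0,0.57,0],[-5.3,0,52.1],1]]'

```text
time_s: 12.52
ee_pos: [461.8, 61.8, 281.3]
ee_rot: [-89.8, -0.1, -48.4]
force: [1.0, -0.2, -0.0]
gripper_width: 0.5
```

Run:
```python
from h import *
inc(*lp(.65,23,281))
plan([(t,22.5,281) for t in (.75,.85,.95,1.05,1.15,1.25,1.35,1.4)])
f=grab("top");P=cloud(f);hsv=cv2.cvtColor(f['frame'],cv2.COLOR_BGR2HSV).astype(int)
m=((hsv[...,0]<6)|(hsv[...,0]>174))&(hsv[...,1]>150)&(P[...,2]>76)&(P[...,2]<120)&(P[...,1]>0)
print(m.sum(),P[m].mean(0) if m.sum() else '')
```

```text
t 12.52 pos [461.8  61.8 281.3] rot [-89.84  -0.1  -48.44] F [ 1.  -0.2 -0. ] w 0.5
turn [-0.0027  0.0001  0.0018] shift [ 0.6  0.3 -0.7]
(0.75, 22.5, 281) [-0.003  0.1    0.002] [-1.4  0.3  4.9]
(0.85, 22.5, 281) [-0.003  0.2    0.002] [-2.9  0.3 10.2]
(0.95, 22.5, 281) [-0.003  0.3    0.001] [-3.8  0.3 15.6]
(1.05, 22.5, 281) [-0.003  0.4    0.001] [-4.2  0.3 21. ]
(1.15, 22.5, 281) [-0.003  0.5    0.001] [-4.1  0.3 26.5]
(1.25, 22.5, 281) [-0.003  0.6    0.001] [-3.4  0.4 31.9]
(1.35, 22.5, 281) [-0.003  0.7    0.001] [-2.1  0.4 37.3]
(1.4, 22.5, 281) [-0.003  0.75   0.001] [-1.3  0.4 39.9]
84 [495.6662269   58.68862546  78.68543791]
```

carry_out --increments '[[[0,0.1,0],[-1.4,0,4.9],1],[[0,0.2,0],[-2.9,0,10.2],1],[[0,0.3,0],[-3.8,0,15.6],1],[[0,0.4,0],[-4.2,0,21],1],[[0,0.5,0],[-4.1,0,26.5],1],[[0,0.6,0],[-3.4,0,31.9],1],[[0,0.7,0],[-2.1,0,37.3],1],[[0,0.75,0],[-1.3,0,39.9],1],[[0,0.75,0],[-1.3,0,39.9],1]]'

```text
time_s: 13.32
ee_pos: [490.3, 88.5, 280.5]
ee_rot: [-90.0, 0.0, -91.3]
force: [-0.7, -0.2, -0.1]
gripper_width: 0.6
```

Run:
```python
from h import *
inc(*lp(1.4,23,281))
plan([(t,22,281) for t in (1.43,1.46,1.5,1.53,1.57)])
```

```text
t 13.32 pos [490.3  88.5 280.5] rot [-8.998e+01  3.000e-02 -9.129e+01] F [-0.7 -0.2 -0.1] w 0.6
turn [-0.0004  0.0022 -0.0005] shift [-0.8 -0.5 -0. ]
(1.43, 22, 281) [-0.     0.032 -0.001] [-1.4 -0.5  2.5]
(1.46, 22, 281) [-0.     0.062 -0.001] [-2.  -0.5  4. ]
(1.5, 22, 281) [-0.     0.102 -0.001] [-2.7 -0.5  6.1]
(1.53, 22, 281) [-0.     0.132 -0.001] [-3.2 -0.5  7.7]
(1.57, 22, 281) [-0.     0.172 -0.001] [-3.7 -0.5  9.8]
```

carry_out --increments '[[[0,0.032,0],[-0.6,0,2.5],1],[[0,0.062,0],[-1.2,0,4],1],[[0,0.102,0],[-2,0,6.1],1],[[0,0.102,0],[-2,0,6.1],1]]'

```text
time_s: 13.65
ee_pos: [496.2, 90.1, 280.4]
ee_rot: [-90.0, 0.0, -97.1]
force: [-0.1, -0.9, -0.5]
gripper_width: 0.4
```

carry_out --increments '[[[0,0.03,0],[0,0,0.8],1],[[0,0.06,0],[0,0,1.6],1],[[0,0.06,0],[0,0,1.6],1]]'

```text
time_s: 13.9
ee_pos: [497.8, 90.3, 280.5]
ee_rot: [-90.0, 0.1, -100.6]
force: [-0.9, 4.2, -0.2]
gripper_width: 0.4
```

carry_out --increments '[[[0,0,0],[0,0,0.6],1],[[0,0,0],[0,0,1.2],1],[[0,0,0],[0,0,1.2],1]]'

```text
time_s: 14.15
ee_pos: [499.2, 90.1, 280.4]
ee_rot: [-90.0, 0.1, -100.6]
force: [-0.2, 4.4, -0.3]
gripper_width: 0.8
```

Run:
```python
from h import *
inc(*lp(1.57,22,281))
```

```text
t 14.15 pos [499.2  90.1 280.4] rot [-8.9960e+01  1.0000e-01 -1.0058e+02] F [-0.2  4.4 -0.3] w 0.8
turn [-0.0007  0.01   -0.0017] shift [-2.1 -0.6  0.6]
```

Run:
```python
from h import *
f=grab("scene");P=cloud(f)
cv2.imwrite("pics/s2.png",cv2.resize(f['frame'][190:350,300:510],None,fx=3.5,fy=3.5,interpolation=cv2.INTER_CUBIC))
hsv=cv2.cvtColor(f['frame'],cv2.COLOR_BGR2HSV).astype(int)
r=((hsv[...,0]<4)|(hsv[...,0]>174))&(hsv[...,1]>150)&(P[...,1]>0)&(P[...,2]>70)
for a,b in((70,84),(84,120)):
    q=P[r&(P[...,2]>a)&(P[...,2]<b)];print(len(q),q.mean(0).round(1) if len(q) else '')
print(env.state()['torque'],env.state()['force'],lp(1.57,0,0))
```

```text
127 [518.7  65.5  79.3]
83 [522.3  87.5 102.4]
[0.44753807 0.31092082 0.09115295] [-0.57971161  2.34246591 -0.20772814] ([np.float64(521.7357060518135), np.float64(87.7456330509209), 0], np.float64(-101.15437383553925))
```

View pics/s2.png

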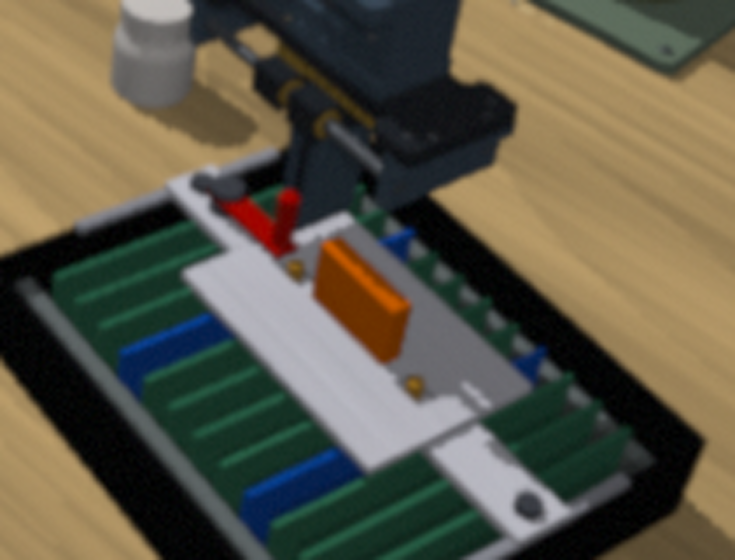

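The picture shows the red arm over the plate's end beside the stud, with its peg at about (287,220) in the crop and the fingers resting against it. That is nearly closed. I'll give it one small further push to the stop.

carry_out --increments '[[[0,0,0],[0,0,0.5],1],[[0,0,0],[0,0,1],1],[[0,0,0],[0,0,1],1]]'

```text
time_s: 14.45
ee_pos: [499.6, 89.5, 280.1]
ee_rot: [-90.1, 0.0, -100.7]
force: [-2.5, 3.7, 2.1]
gripper_width: 0.3
```

carry_out --increments '[[[0,0,0],[0,0,-0.5],1],[[0,0,0],[0,0,-10],1],[[0,0,0],[0,0,-30],1],[[0,0,0],[0,-20,-40],1],[[0,0,0],[0,-60,-50],1],[[0,0,0],[0,-100,-80],1],[[0,0,0],[0,-130,-110],1],[[0,0,0],[0,-130,-110],1],[[0,0,0],[0,-130,-110],1]]'

```text
time_s: 15.2
ee_pos: [390.5, 109.5, 412.2]
ee_rot: [-89.7, 0.1, -100.6]
force: [-0.3, -0.2, 0.2]
gripper_width: 0.3
```

Run:
```python
from h import *
s=env.state();print(s['ee_pos'].round(),s['force'].round(1))
for n in("top","scene"):
    f=grab(n);P=cloud(f)
    if n=="top": cv2.imwrite("pics/t5.png",cv2.resize(f['frame'][120:310,60:310],None,fx=3,fy=3,interpolation=cv2.INTER_CUBIC))
    hsv=cv2.cvtColor(f['frame'],cv2.COLOR_BGR2HSV).astype(int);H,S,V=[hsv[...,i] for i in range(3)]
    r=((H<4)|(H>174))&(S>150)&(P[...,1]>0)&(P[...,1]<130)
    for a,b in((75,84),(90,110),(108,118)):
        q=P[r&(P[...,2]>a)&(P[...,2]<b)]
        if len(q):
            d=q.mean(0)[:2]-PIV;print(n,'latch z',a,len(q),q.mean(0).round(1),'theta',round(np.radians(168.8)-np.arctan2(d[1],d[0]),3))
    g=(H>=4)&(H<18)&(S>170)&(P[...,2]>105)&(P[...,2]<118)&(P[...,1]>100)
    print(n,'grip top',P[g].mean(0).round(1))
```

```text
[390. 110. 412.] [-0.3 -0.2  0.2]
top latch z 75 97 [517.3  68.5  78.8] theta 1.548
top latch z 90 12 [521.   85.1 101.2] theta 1.566
top latch z 108 20 [521.3  88.2 112. ] theta 1.56
top grip top [533.3 151.6 110.8]
scene latch z 75 127 [518.9  64.5  79.2] theta 1.633
scene latch z 90 40 [524.1  87.5 101. ] theta 1.617
scene latch z 108 21 [522.   86.8 112.3] theta 1.579
scene grip top [536.4 151.8 110. ]
```

View pics/t5.png

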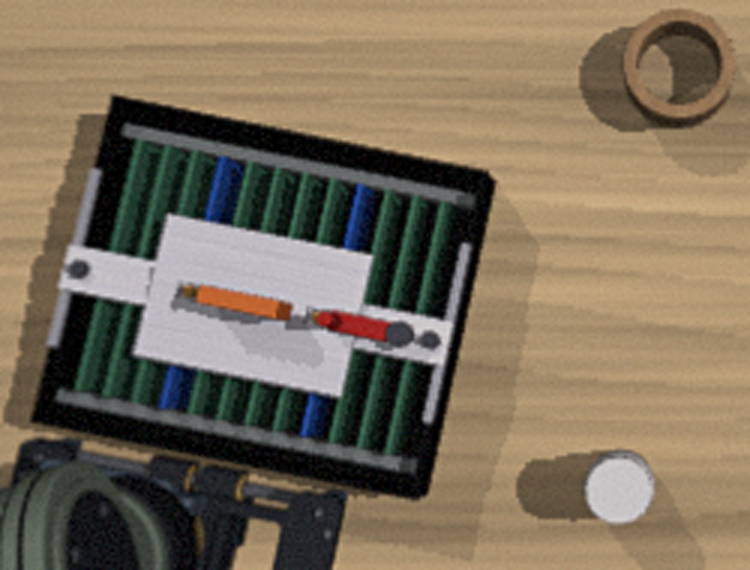

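The final view shows the plate flat on the bar with the latch closed along the bar: peg at (328,320), pivot at (400,334). The gripper is clear, and the jar and tape are undisturbed.

```bash
python3 -c "
from workcell import env
print(env.job_done())"
```

```text
the job is handed in; nothing more can be done
None
```

The plate is fitted over both studs and flat on the cross bar, the red latch is closed over its end, and I handed the job in at about 15 s of the 72 s.

- **Finding the studs:** I located them by camera rather than by sliding the plate over them. The wrist camera showed a stud through the far hole, and I centred the plate on that. It then went straight down over the studs.
- **Touch:** The first contact was on the bar, at the height expected for a flat fit. The force sensor went from about -3 N (the plate's weight) to about +7 N, so roughly 10 N of pressing against the 35 N limit.
- **Plate:** After I let go, its top measured 71.1 mm (71 mm expected), with slopes under 0.001. Both studs showed in the holes.
- **Latch:** I pushed it by the peg to its stop. The top camera put it at about 1.55–1.57 rad. The scene camera read 1.58–1.63, slightly past the 1.57 stop, which I put down to that camera seeing only one side of the peg. Both are well beyond 1.4.
- **Unexplained reading:** a steady sideways force of about 4 N showed on the tool during the last part of the latch push. I took it to be friction against the peg. It was gone once the arm backed off.
- **The rest:** The gripper ended clear of everything. The tape roll and jar looked undisturbed in the last picture. The screwdriver was outside that picture, so I did not check it again, but the gripper's path stayed clear of it.

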